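# Serve a steamed bun with the tongs

## Task

Pick up the kitchen tongs, squeeze them on the small round bun on the steaming rack, lift it off and bring it over the middle of the serving plate. Finish while still holding it there, pinched in the tongs at least 10 cm above the counter: do not set it down or let go. Handle the bun only with the tongs, and leave the long roll, the rack, the plate and the jar, mug and bowl where they are.

Things in the scene. Friction and masses are not known exactly. Their poses are not given: they have to be found in the camera images.
- tongs: spring kitchen tongs of steel, 240 mm long, 125 g, lying flat, sprung open: the arms open sideways. Origin (and about the centre of mass): on the underside, midway between the two dark rubber grip pads when open. x runs along the open tongs' middle line to the tips, z up; the fixed arm is on the -y side. Hinge 100 mm behind the origin, tip points 99 mm ahead. Tongs are up to 24 mm tall, 30 mm at the tips
- pad_fixed (a point): middle of the outer face of the fixed arm's rubber grip pad, 12 mm above the underside (pads 46 mm long, 24 mm tall, one on the outside of each arm: grip both from above). Over both pads: about 51 mm open, about 33 mm closed on the round bun; 1 mm at the pads is 2 mm at the tips. The spring pushes out with about 3 N at each pad when open, 6.5 N closed on the bun; squeezed 6 to 8 mm, it holds the tongs in the gripper
- tongs_arm: the moving arm of the tongs (on the +y side). Origin: on the hinge axis, at the tongs' underside. Open, its axes are those of the tongs; it turns about z relative to the tongs by up to -0.37 rad as they close (about -0.18 on the round bun)
- tip_fixed (a point): centre of the flat steel tip paddle (45 mm long, 30 mm tall, 5 mm thick) of the fixed arm, 15 mm above the tongs' underside
- tip_moving (a point): the same point of the moving arm's paddle. Open, the two points are about 83 mm apart (78 mm clear between the paddles); the point midway between them is where an item is pinched
- bun: the small round bun: flat-bottomed dome, 46 mm in diameter with upright sides from 6 to 22 mm height, 36 mm tall, about 50 g. Origin: centre of its underside, z up
- rack: round steel steaming rack, fixed: perforated disc 200 mm in diameter on three legs, its flat top 45 mm above the counter, without a rim. Origin: centre, at counter height. The round bun stands on its -x half (towards the robot, give or take the rack's yaw), the long roll on its +x half
- long_roll: the long bread roll on the rack, to be left there: 76 mm along its y, 38 mm along its x, 34 mm tall; origin at the centre of its underside
- plate: round serving plate, loose, 190 mm across, 18 mm tall; origin at the centre of its underside
- jar: glass jar with steel lid, 50 mm in diameter, 75 mm tall, to be left alone; origin at the centre of its underside
- mug: white mug, 68 mm in diameter, 80 mm tall, to be left alone; origin at the centre of its underside
- bowl: white bowl, 110 mm in diameter, 50 mm tall, to be left alone; origin at the centre of its underside
Not all that is in view belongs to the job. Of the things that look like the plate, the largest one is meant.

How it is judged:
On the way, in this order (a step that is already met when the one before it is completed fails the run):
1. the tongs are lifted in the gripper, the bun still standing on the rack (height (world z) of tongs above 0.03 m and contact force between the fingers and tongs above 0.5 N and contact force between bun and rack above 0.05 N), for 0.2 s.
2. the round bun is pinched in the tongs and lifted clear of the rack (height (world z) of bun above 0.065 m and contact force between tongs_arm and bun above 1 N and contact force between the fingers and tongs above 1 N and contact force between bun and rack below 0.05 N and contact force between bun and plate below 0.05 N and contact force between bun and the fingers below 0.05 N), for 0.2 s.
At the end, for the whole second after the job is handed in: The program ends holding: the round bun, pinched by the tongs (over 1 N on the moving arm) with the tongs in the gripper, stays still with its underside over 100 mm above the counter and within 60 mm of the plate's centre seen from above, touching neither rack, plate nor fingers (height (world z) of bun above 0.1 m and horizontal distance between bun and plate below 0.06 m and linear speed of bun below 0.05 m/s and height (world z) of tongs above 0.06 m and contact force between tongs_arm and bun above 1 N and contact force between the fingers and tongs above 1 N and contact force between bun and rack below 0.05 N and contact force between bun and plate below 0.05 N and contact force between bun and the fingers below 0.05 N); the arm keeps its last pose, push and grip.
It fails at once if the gripper or arm touches the bun (contact force between bun and the fingers above 0.3 N or contact force between bun and the arm above 0.3 N).
It fails at once if the plate is shifted by more than 30 mm (distance of plate from where it was at the start of the episode above 0.03 m).
It fails at once if the long roll, jar, mug or bowl is shifted by more than 30 mm (distance of any of long_roll, jar, mug, bowl from where it was at the start of the episode above 0.03 m).
It also fails if it takes over 45 s, if anything falls off the work surface, if the arm or the gripper's body presses on something with over 40 N, if the wrist force passes 120 N, or if a joint passes its speed limit or range.

## Robot

A 7-joint arm with a two-finger parallel gripper is mounted at the origin on the work surface. World frame = base frame: x ahead of the robot, y to its left, z up, the work surface at z = 0. Lengths are in m, angles in rad, forces in N, time in s.
With the tool pointing down it reaches from about 0.425 to 1.025 m from the base axis. Payload 3.6 kg.
Tool frame: the origin (TCP) lies at the very end of the fingers, on their centre line; the grasp point (between the pads) lies 19 mm behind it (manip.hold_point_z is the x of the grasp point in the tool frame, in m); x points along the fingers, z is the direction in which the jaws open and shut, and the axes are right-handed (so a half turn about x gives the same grasp; the last joint's range is limited). The gripper opens to 85 mm and grips with 20 to 120 N. Pads are 22 mm wide; open, the fingers measure 114 mm over their backs; the gripper's body (76 mm by 85 mm) begins 54 mm behind the grasp point. The pads swing forward as they close: fully open they stand 13 mm farther back than shut.
Start: joints at [1.256, 0.591, 0.048, 1.609, -0.033, 0.943, -0.034], TCP at [0.159, -0.707, 0.207] pointing down, gripper open.
Joint ranges: [-2.69, 2.69], [-0.47, 2.24], [-1.27, 1.36], [0.19, 2.51], [-1.53, 4.68], [0.08, 2.07], [-3.09, 3.09]. Speed limits (rad/s): [2.57, 2.57, 3.14, 3.14, 3.14, 3.14, 3.14].

## Interface

Orientations are given as a rotation vector (axis times angle).
In Python, from workcell import manip gives the robot as it stands.
- The arm moves only by the tool step_arm, never from a script. Its argument "steps" is a list of rows, each a list of 7 numbers: the turn, a rotation vector about the tool's x, y, z in degrees, then the shift along the tool's x, y, z in mm, then the opening in per cent of the stroke, from 0 (shut) to 100 (fully open). In form: [[wx, wy, wz, x, y, z, gripper], ...]. A call has 1 to 20 rows; each row shifts and turns the commanded pose from where the row before left it, along the tool's axes as they then stand; what a row does not reach is not made up. A row lasts 1/10 s, in which the tool goes at most 50 mm and 8.59 degrees, less where a joint would pass 70% of its speed; a pose out of reach is approached as far as the arm can. A call is refused whole if a number of a shift passes 50 or a number of a turn 8.59, either way. A call with a gripper value outside its range is refused whole. The fingers move at their own pace and stop on an object; "squeeze" is the grip in N (left out, the last holds). Time passes only in rows, so rows that do not move let the fingers close. It gives the time, the measured TCP pose, the force and the opening at its end, in the units of the state.
- manip.state(): the state, without advancing time (a new reading comes with each control period).
- manip.get_image(name): name is "scene" or "top" or "wrist"; returns (picture, depth): 480x640x3 uint8, blue, green, red; 480x640 float32, m along the optical axis (not along the pixel's ray), 0 where there is no reading.
- manip.calibration(name): a dict with "fov_y" (degrees; the focal length in pixels is half the picture's height over the tangent of half this angle, whatever the lens; pixels are square), "cx", "cy" (the principal point, pixels), "dist" ([k1, k2, p1, p2, k3] as OpenCV has them; the pictures are not rectified), "extrinsics" (4x4, takes a point from camera to world coordinates). Camera axes: x right, y down, z forward; pixel columns grow to the right and rows downward; lengths in m; the calibration is good to about 2 mm. A picture is of the moment at which its call begins: read the wrist's pose just before it. calibration takes no time and is no camera call; for the wrist camera it gives the pose at the moment of the call.
- manip.finish_job(): hands the job in, once; it reports no verdict.
The state is a dict: "clock": time; "joint_positions": joint angles; "qd": joint speeds; "joint_efforts": joint torques, N m; "tcp_pos": TCP position; "tool_rot": TCP orientation; "ft_force": force on the tool from outside, world axes, zero at the start; "wrist_torque": the same for the moment, N m; "opening": opening from 0.0 (shut) to 1.0 (fully open).
Only numpy, scipy, OpenCV 4.12 (cv2) and the standard library are available. Lean on these libraries where they do the work, as an engineer would, in place of code of your own. Each camera call takes 0.05 s, during which the arm holds its last target.

## Working session

There is one attempt and no reset: what is moved stays moved. The work goes in short steps, Python scripts to look and compute and a tool call to move; the robot and the scene stay as the last step left them, time stands still between calls to the robot, and variables do not carry over. Pictures are saved under pics/ and viewed, and the job is handed in when it is done.

Besides the shell and the picture viewer there is one more tool, called after ">>>" by a JSON object that holds its "method" and its "body", one argument or row to a line. step_arm: Moves the arm, as the interface text tells. Its arguments: {"type":"object","properties":{"steps":{"type":"array"},"squeeze":{"type":"number"}},"required":["steps"]}

```bash
mkdir -p pics; ls
cat > h.py <<'E'
import numpy as np, cv2
from workcell import manip
def K(c):
    f=240/np.tan(np.radians(c['fov_y'])/2); return np.array([[f,0,c['cx']],[0,f,c['cy']],[0,0,1.]])
def cast(c,px,z):
    u=cv2.undistortPoints(np.array(px,float).reshape(-1,1,2),K(c),np.array(c['dist'],float)).reshape(-1,2)
    E=np.array(c['extrinsics']); d=np.c_[u,np.ones(len(u))]@E[:3,:3].T; o=E[:3,3]
    return o+d*((z-o[2])/d[:,2])[:,None]
def cloud(c,dep):
    v,u=np.mgrid[0:480,0:640]; p=np.c_[u.ravel(),v.ravel()].astype(float)
    n=cv2.undistortPoints(p.reshape(-1,1,2),K(c),np.array(c['dist'],float)).reshape(-1,2)
    E=np.array(c['extrinsics']); P=np.c_[n,np.ones(len(n))]*dep.reshape(-1,1)
    return (P@E[:3,:3].T+E[:3,3]).reshape(480,640,3)
def proj(c,P):
    E=np.linalg.inv(np.array(c['extrinsics'])); r,_=cv2.Rodrigues(E[:3,:3])
    return cv2.projectPoints(np.array(P,float).reshape(-1,3),r,E[:3,3],K(c),np.array(c['dist'],float))[0].reshape(-1,2)
E
python3 - <<'E'
from h import *
for n in ['top','scene','wrist']:
    c=manip.calibration(n); im,d=manip.get_image(n)
    cv2.imwrite(f'pics/{n}0.png',im); np.savez(f'{n}0.npz',im=im,d=d,**{k:np.array(v) for k,v in c.items()})
    print(n,c['fov_y'],np.round(np.array(c['extrinsics']),3).tolist())
s=manip.state();print(s)
E
```

```text
pics
top 42.99186241703561 [[0.005, -0.999, 0.043, 0.472], [-1.0, -0.005, -0.006, 0.06], [0.007, -0.043, -0.999, 1.571], [0.0, 0.0, 0.0, 1.0]]
scene 53.78868685542039 [[0.57, 0.577, -0.585, 1.124], [0.822, -0.397, 0.409, -0.328], [0.004, -0.714, -0.701, 0.78], [0.0, 0.0, 0.0, 1.0]]
wrist 70.09254168176437 [[0.22, -0.934, -0.281, 0.231], [-0.975, -0.211, -0.062, -0.692], [-0.001, 0.287, -0.958, 0.373], [0.0, 0.0, 0.0, 1.0]]
{'clock': 0.15, 'joint_positions': array([ 1.25548679,  0.59193511,  0.04832157,  1.6095168 , -0.03327221,
        0.94271946, -0.03372081]), 'qd': array([ 0.00028837, -0.00057489, -0.00023888, -0.00573211, -0.00232861,
       -0.00084484, -0.00031774]), 'joint_efforts': array([ 3.24215180e-03, -5.49242949e+01,  1.54983457e+00, -1.98452336e+01,
        9.58087505e-03,  5.69738215e-03,  4.77425630e-06]), 'tcp_pos': array([ 0.15934266, -0.70657148,  0.20618866]), 'tool_rot': array([ 1.0452753 ,  1.30751807, -1.04359447]), 'ft_force': array([1.12390493, 0.39338906, 0.49144462]), 'wrist_torque': array([-0.06088765,  0.00947389, -0.00714411]), 'opening': 1.0041352545195983}
```

View pics/top0.png

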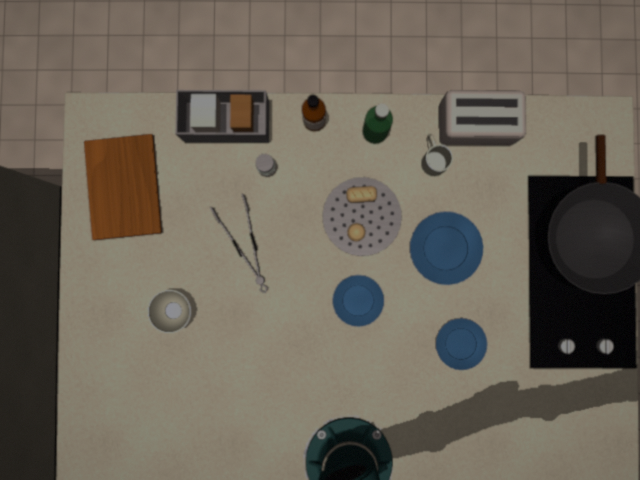

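View pics/scene0.png

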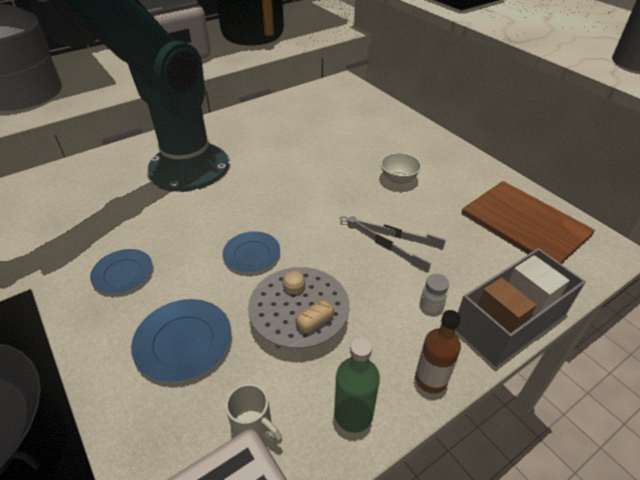

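View pics/wrist0.png

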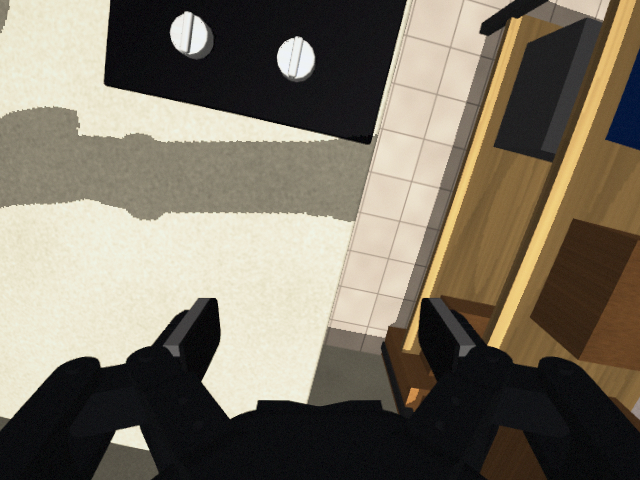

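Candidates, in top-view pixels:
- Tongs: hinge (262,284), tips (213,209) and (245,197).
- Bread: the round bun is at (356,231). The long roll at (361,194) is not the target.
- Plates: (446,247) is the largest. The ones at (358,300) and (461,343) are smaller decoys.

Next I'll check these in close crops and measure them.

Run:
```python
from h import *
z=np.load('top0.npz'); im=z['im']
a=cv2.resize(im[180:300,195:275],None,fx=5,fy=5,interpolation=cv2.INTER_CUBIC)
b=cv2.resize(im[170:290,320:400],None,fx=5,fy=5,interpolation=cv2.INTER_CUBIC)
cv2.imwrite('pics/crop1.png',np.clip(np.hstack([a,b])*1.3,0,255).astype(np.uint8))
c={k:z[k] for k in z.files}; P=cloud(c,z['d'])
def hh(u,v): return np.round(P[v,u],3)
for n,(u,v) in dict(bun=(356,231),roll=(361,194),rack=(340,215),plate=(446,247),counter=(300,250),padA=(238,247),padB=(254,240),hinge=(262,284),s1=(358,300),s2=(461,343)).items(): print(n,hh(u,v))
hsv=cv2.cvtColor(im,cv2.COLOR_BGR2HSV)
m=cv2.inRange(hsv,(95,80,30),(125,255,255))
for k in cv2.findContours(m,cv2.RETR_EXTERNAL,cv2.CHAIN_APPROX_NONE)[0]:
    if cv2.contourArea(k)>500:
        (x,y),(A,B),_=cv2.fitEllipse(k); w=cast(c,k.reshape(-1,2),0.016)
        (cx,cy),r=cv2.minEnclosingCircle(w[:,:2].astype(np.float32)); print('plate',x,y,A,B,np.round([cx,cy,r],4),np.round(w[:,:2].mean(0),3))
m=cv2.inRange(hsv,(10,75,60),(30,255,255)); m[:, :320]=0; m[:,400:]=0
for k in cv2.findContours(m,cv2.RETR_EXTERNAL,cv2.CHAIN_APPROX_NONE)[0]:
    if cv2.contourArea(k)>60:
        for h in(.045+.015,.081):
            w=cast(c,k.reshape(-1,2),h); (cx,cy),r=cv2.minEnclosingCircle(w[:,:2].astype(np.float32)); print('bread',k.mean((0,1)),np.round([cx,cy,r],4))
# cloud bun
Q=P.reshape(-1,3); s=(np.hypot(Q[:,0]-P[231,356,0],Q[:,1]-P[231,356,1])<.035)&(Q[:,2]>.055)
q=Q[s]; print('bun cloud',len(q),q.min(0),q.max(0),q.mean(0))
s=(np.hypot(Q[:,0]-P[215,340,0],Q[:,1]-P[215,340,1])<.25)&(Q[:,2]>.037)&(Q[:,2]<.052); q=Q[s]
(cx,cy),r=cv2.minEnclosingCircle(q[:,:2].astype(np.float32)); print('rack',cx,cy,r)
```

```text
bun [ 0.581 -0.014  0.084]
roll [ 0.672 -0.026  0.082]
rack [0.623 0.025 0.052]
plate [ 0.546 -0.249  0.008]
counter [ 0.537  0.127 -0.003]
padA [0.543 0.285 0.011]
padB [0.562 0.245 0.005]
hinge [0.449 0.223 0.01 ]
s1 [ 0.409 -0.023  0.004]
s2 [ 0.301 -0.287  0.01 ]
plate 460.99163818359375 343.60711669921875 48.88074493408203 49.65745544433594 [ 0.2998 -0.2857  0.0642] [ 0.3   -0.286]
plate 357.88720703125 300.2553405761719 48.833370208740234 49.22059631347656 [ 0.409  -0.0224  0.0636] [ 0.409 -0.022]
plate 446.1444396972656 247.74685668945312 70.46085357666016 71.29881286621094 [ 0.5441 -0.2483  0.0925] [ 0.544 -0.248]
bread [355.85106383 231.78723404] [ 0.5803 -0.0149  0.0219]
bread [355.85106383 231.78723404] [ 0.5788 -0.0139  0.0216]
bread [361.25333333 193.78666667] [ 0.6763 -0.0273  0.0379]
bread [361.25333333 193.78666667] [ 0.6734 -0.026   0.0373]
bun cloud 268 [ 0.55897463 -0.03433112  0.05559677] [0.60180911 0.00791895 0.08868528] [ 0.58000235 -0.01322847  0.07540832]
rack 0.6958683729171753 0.0352945476770401 0.2359219193458557
```

View pics/crop1.png

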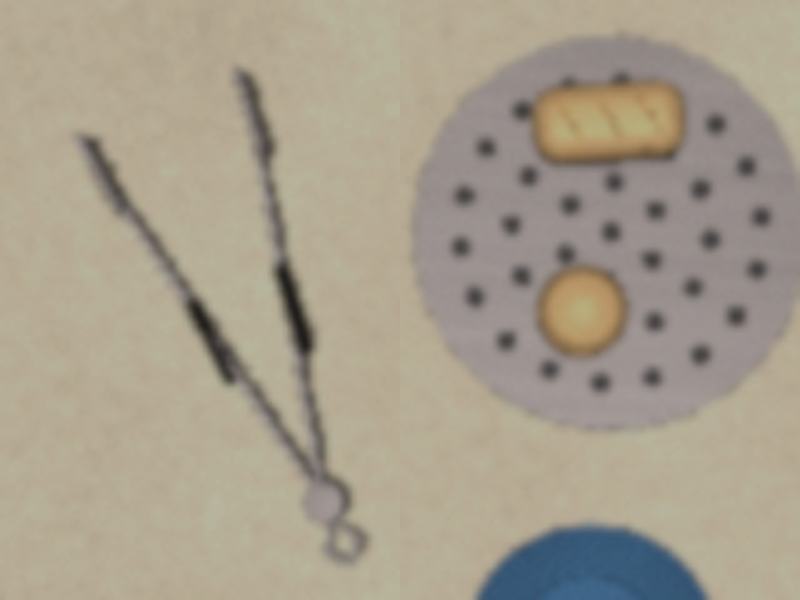

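Run:
```python
from h import *
from scipy.spatial.transform import Rotation as Ro
s=manip.state(); R=Ro.from_rotvec(s['tool_rot']).as_matrix(); print('R\n',R.round(3)); print(manip.hold_point_z)
c=np.load('top0.npz'); c={k:c[k] for k in c.files}
g=lambda x,y:(195+x/5-.4,180+y/5-.4)
n=['hinge','tipM','tipF','padM','padF']; zs=[.015,.030,.030,.022,.022]
for a,(x,y),z in zip(n,[(325,500),(88,140),(243,72),(212,340),(295,307)],zs): print(a,cast(c,[g(x,y)],z).round(4))
# path to hover
t=np.array([.47,.25,.25]); d=t-s['tcp_pos']; print('delta tool',(R.T@d*1000).round(0), 'via', (R.T@(np.array([.5,-.4,.28])-s['tcp_pos'])*1000).round(0),(R.T@(t-np.array([.5,-.4,.28]))*1000).round(0))
```

```text
R
 [[-0.001  0.975  0.22 ]
 [ 0.002  0.22  -0.975]
 [-1.    -0.    -0.002]]
-0.0187
hinge [[0.4601 0.2283 0.015 ]]
tipM [[0.6421 0.3488 0.03  ]]
tipF [[0.6772 0.2705 0.03  ]]
padM [[0.5411 0.2858 0.022 ]]
padF [[0.5582 0.2437 0.022 ]]
delta tool [ -42.  514. -865.] via [ -73.  400. -224.] [  31.  114. -641.]
```

>>> {"method": "step_arm", "body": {
  "steps": [
    [0, 0, 0, -7, 40, -22, 100],
    [0, 0, 0, -7, 40, -22, 100],
    [0, 0, 0, -7, 40, -22, 100],
    [0, 0, 0, -7, 40, -22, 100],
    [0, 0, 0, -7, 40, -22, 100],
    [0, 0, 0, -7, 40, -22, 100],
    [0, 0, 0, -7, 40, -22, 100],
    [0, 0, 0, -7, 40, -22, 100],
    [0, 0, 0, -7, 40, -22, 100],
    [0, 0, 0, -7, 40, -22, 100]
  ]
}}

```text
clock: 1.15
tcp_pos: [0.5022, -0.4031, 0.2772]
tool_rot: [1.044, 1.306, -1.044]
ft_force: [0.5, -0.2, 0.0]
opening: 0.997
```

>>> {"method": "step_arm", "body": {
  "steps": [
    [0, 0, 0, 4, 12, -45, 100],
    [0, 0, 0, 4, 12, -45, 100],
    [0, 0, 0, 4, 12, -45, 100],
    [0, 0, 0, 4, 12, -45, 100],
    [0, 0, 0, 4, 12, -45, 100],
    [0, 0, 0, 4, 12, -45, 100],
    [0, 0, 0, 4, 12, -45, 100],
    [0, 0, 0, 4, 12, -45, 100],
    [0, 0, 0, 4, 12, -45, 100],
    [0, 0, 0, 4, 12, -45, 100],
    [0, 0, 0, 4, 12, -45, 100],
    [0, 0, 0, 4, 12, -45, 100],
    [-5, 0, 0, 4, 12, -45, 100],
    [-4.5, 0, 0, 4, 12, -45, 100],
    [0, 0, 0, 0, 0, 0, 100]
  ]
}}

```text
clock: 2.65
tcp_pos: [0.5205, 0.2562, 0.2209]
tool_rot: [0.914, 1.376, -0.906]
ft_force: [-0.7, -0.4, 0.5]
opening: 1.0
```

```bash
cat > shot.py <<'E'
from h import *
import sys
from scipy.spatial.transform import Rotation as Ro
n,tag=sys.argv[1:3]
s=manip.state(); c=manip.calibration(n); im,d=manip.get_image(n)
cv2.imwrite(f'pics/{tag}.png',im); np.savez(f'{tag}.npz',im=im,d=d,**{k:np.array(v) for k,v in c.items()})
R=Ro.from_rotvec(s['tool_rot']).as_matrix()
print(s['clock'],s['tcp_pos'].round(4),'open',round(s['opening'],3),'F',s['ft_force'].round(1),'q',s['joint_positions'].round(2)); print(R.round(3),'heading',np.degrees(np.arctan2(R[1,1],R[0,1])))
E
python3 shot.py wrist w1
```

```text
2.65 [0.5205 0.2562 0.2209] open 1.0 F [-0.7 -0.4  0.5] q [-0.35  0.4  -0.25  1.92  0.12  0.83 -1.83]
[[-0.001  0.921  0.39 ]
 [ 0.006  0.39  -0.921]
 [-1.     0.002 -0.006]] heading 22.93006021987048
```

View pics/w1.png

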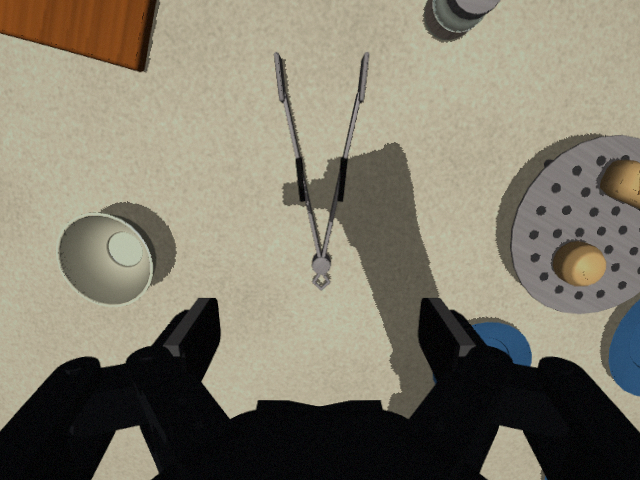

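Wrist view: the tongs point straight up the image. Pads are at (301,179) and (343,180), the hinge at (321,265) and the tips at (277,54) and (366,54). The bun is at (581,265).

Run:
```python
from h import *
z=np.load('w1.npz'); c={k:z[k] for k in z.files}; im=z['im']
g=cv2.cvtColor(im,cv2.COLOR_BGR2GRAY); m=((g<45)*255).astype(np.uint8); m[290:]=0;m[:120]=0;m[:,:280]=0;m[:,360:]=0
cen=[]
for k in cv2.findContours(m,cv2.RETR_EXTERNAL,cv2.CHAIN_APPROX_NONE)[0]:
    if cv2.contourArea(k)>40: cen.append(k.reshape(-1,2)); print(k.reshape(-1,2).min(0),k.reshape(-1,2).max(0),cv2.minAreaRect(k))
H=cast(c,[(321,265)],.02)[0]; T=cast(c,[(277,54),(366,54)],.03)
print('H',H.round(4),'T',T.round(4))
P=np.array([cast(c,[q.mean(0)],.02)[0] for q in cen]); print(P.round(4))
o=P.mean(0); print('origin',o, 'padsep',np.linalg.norm(P[0]-P[1]))
for v in (T.mean(0)-H,o-H): print(np.degrees(np.arctan2(v[1],v[0])),np.linalg.norm(v[:2]))
R=np.array([[-.001,.921,.39],[.006,.39,-.921],[-1,.002,-.006]])
print('tool delta to origin', (R.T@(np.array([o[0],o[1],.003])-np.array([.5205,.2562,.2209]))*1000).round(1))
```

```text
[337 157] [347 201] ((341.3589782714844, 178.98388671875), (6.897955417633057, 44.05607604980469), 6.519801616668701)
[296 157] [304 201] ((300.45904541015625, 179.04917907714844), (44.00037384033203, 5.975358486175537), 84.80557250976562)
H [0.459  0.2273 0.02  ] T [[0.6436 0.3514 0.03  ]
 [0.6766 0.2731 0.03  ]]
[[0.5576 0.2452 0.02  ]
 [0.5406 0.2859 0.02  ]]
origin [0.5490617  0.26555699 0.02      ] padsep 0.044152243698824686
22.91696691401657 0.21828553038638937
23.04385682468863 0.09783201819666405
tool delta to origin [217.9  29.5   3.8]
```

>>> {"method": "step_arm", "body": {
  "steps": [
    [0, 0, 0, 35, 7.5, 1, 100],
    [0, 0, 0, 45, 7.5, 1, 100],
    [0, 0, 0, 45, 7.5, 1, 100],
    [0, 0, 0, 40, 7, 1, 100],
    [0, 0, 0, 25, 0, 0, 100],
    [0, 0, 0, 15, 0, 0, 100],
    [0, 0, 0, 8, 0, 0, 100],
    [0, 0, 0, 4, 0, 0, 100],
    [0, 0, 0, 0, 0, 0, 100]
  ]
}}

```text
clock: 3.6
tcp_pos: [0.5518, 0.2543, 0.0048]
tool_rot: [0.92, 1.367, -0.919]
ft_force: [-0.5, 1.6, 0.1]
opening: 1.002
```

```bash
python3 shot.py wrist w2
```

```text
3.6 [0.5518 0.2543 0.0048] open 1.002 F [-0.5  1.6  0.1] q [-0.4   0.73 -0.15  1.99  0.23  0.44 -1.91]
[[ 0.001  0.926  0.378]
 [ 0.     0.378 -0.926]
 [-1.     0.001  0.   ]] heading 22.190739625797303
```

View pics/w2.png

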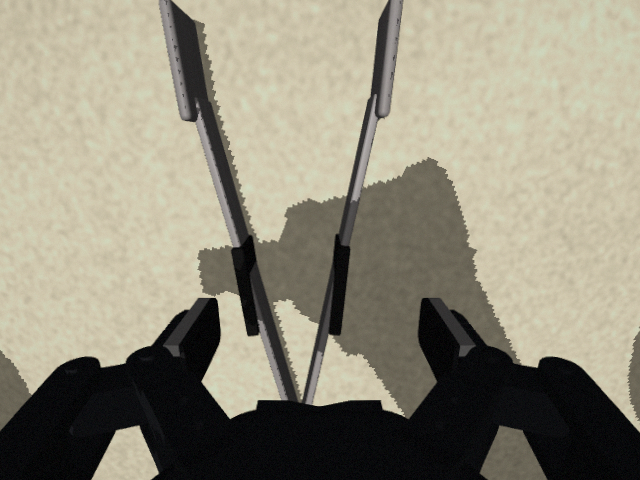

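Run:
```python
from h import *
z=np.load('w2.npz'); c={k:z[k] for k in z.files}
# top edges of pads (inner lines), z=.024
L=cast(c,[(241,247),(256,334),(339,237),(334,333),(250,290),(336,285)],.024); print(L.round(4))
o=L[4:].mean(0); R=np.array([[.001,.926,.378],[0,.378,-.926],[-1,.001,0]])
print(o, (R.T@(o-np.array([.5518,.2543,.0048]))*1000).round(1))
s=manip.state(); print(s['clock'],s['tcp_pos'])
print(proj(c,[[.5518,.2543,.024]]))
```

```text
[[0.5617 0.2952 0.024 ]
 [0.5215 0.2741 0.024 ]
 [0.5829 0.2558 0.024 ]
 [0.5366 0.2386 0.024 ]
 [0.543  0.2845 0.024 ]
 [0.5608 0.2478 0.024 ]]
[0.55187063 0.26616547 0.024     ] [-19.2   4.6 -11. ]
3.65 [0.55204546 0.25456862 0.00516459]
[[316.08675006 296.31814118]]
```

>>> {"method": "step_arm", "body": {
  "steps": [
    [-0.7, 0, 0, 1, 3, -5.5, 100],
    [0, 0, 0, 1, 0, -5.5, 100],
    [0, 0, 0, 0, 0, 0, 100],
    [0, 0, 0, 0, 0, 0, 100]
  ]
}}

```text
clock: 4.05
tcp_pos: [0.5497, 0.2663, 0.0024]
tool_rot: [0.909, 1.373, -0.909]
ft_force: [0.5, 0.5, -0.2]
opening: 1.0
```

```bash
python3 shot.py wrist w3
```

```text
4.05 [0.5497 0.2663 0.0024] open 1.0 F [ 0.5  0.5 -0.2] q [-0.42  0.74 -0.15  1.98  0.23  0.44 -1.91]
[[ 0.     0.921  0.39 ]
 [ 0.     0.39  -0.921]
 [-1.     0.    -0.   ]] heading 22.963923511712522
```

View pics/w3.png

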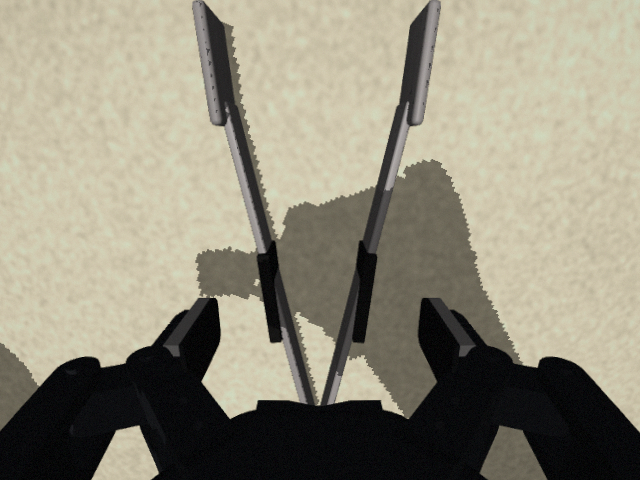

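The tongs are now centred between the fingers, with pads at about u=268 and u=366. Closing to about 44 mm.

>>> {"method": "step_arm", "body": {
  "steps": [
    [0, 0, 0, 0, 0, 0, 60],
    [0, 0, 0, 0, 0, 0, 54],
    [0, 0, 0, 0, 0, 0, 52],
    [0, 0, 0, 0, 0, 0, 52],
    [0, 0, 0, 0, 0, 0, 52],
    [0, 0, 0, 0, 0, 0, 52],
    [0, 0, 0, 0, 0, 0, 52],
    [0, 0, 0, 0, 0, 0, 52]
  ],
  "squeeze": 30
}}

```text
clock: 4.9
tcp_pos: [0.5498, 0.2656, 0.0021]
tool_rot: [0.91, 1.372, -0.91]
ft_force: [-0.1, 0.4, 0.7]
opening: 0.522
```

```bash
python3 shot.py wrist w4
```

```text
4.9 [0.5498 0.2656 0.0021] open 0.522 F [-0.1  0.4  0.7] q [-0.42  0.74 -0.15  1.98  0.23  0.44 -1.91]
[[-0.     0.921  0.389]
 [-0.     0.389 -0.921]
 [-1.    -0.    -0.   ]] heading 22.91315597202148
```

View pics/w4.png

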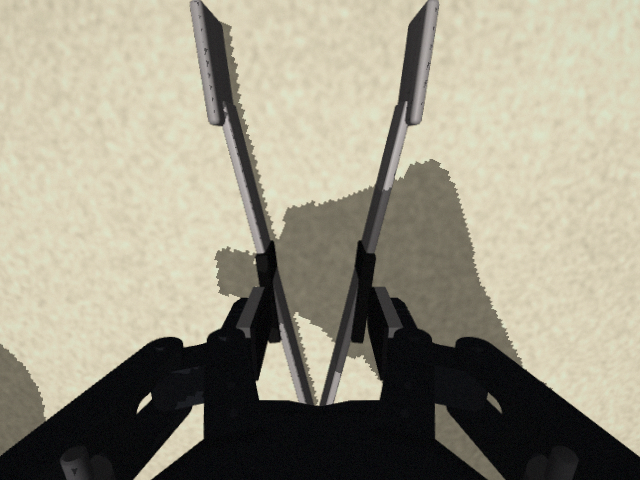

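>>> {"method": "step_arm", "body": {
  "steps": [
    [0, 0, 0, 0, 0, 0, 49],
    [0, 0, 0, 0, 0, 0, 46],
    [0, 0, 0, 0, 0, 0, 46],
    [0, 0, 0, 0, 0, 0, 46],
    [0, 0, 0, 0, 0, 0, 46]
  ]
}}

```text
clock: 5.45
tcp_pos: [0.5499, 0.2656, 0.0021]
tool_rot: [0.91, 1.372, -0.91]
ft_force: [-0.3, 0.4, -0.5]
opening: 0.461
```

```bash
python3 shot.py wrist w5
```

```text
5.45 [0.5499 0.2656 0.0021] open 0.461 F [-0.3  0.4 -0.5] q [-0.42  0.74 -0.15  1.98  0.23  0.44 -1.91]
[[-0.     0.921  0.389]
 [ 0.     0.389 -0.921]
 [-1.    -0.    -0.   ]] heading 22.90542672676875
```

View pics/w5.png

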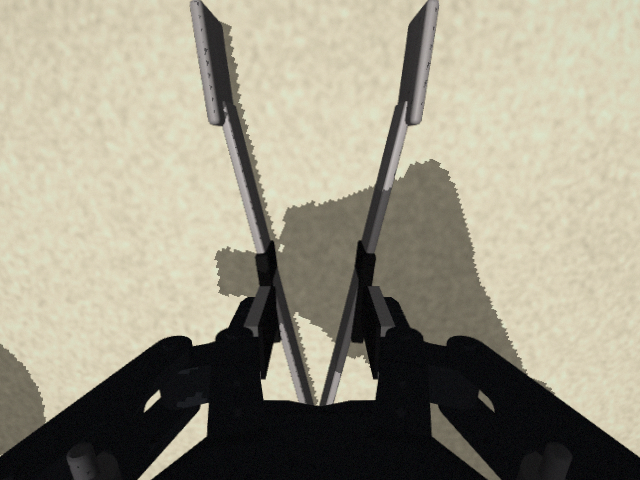

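Run:
```python
from h import *
c=manip.calibration('scene'); im,d=manip.get_image('scene')
p=proj(c,[[.55,.266,.01]])[0].astype(int);print(p)
a=im[p[1]-75:p[1]+75,p[0]-100:p[0]+100]; cv2.imwrite('pics/s5.png',cv2.resize(np.clip(a*1.5,0,255).astype(np.uint8),None,fx=4,fy=4,interpolation=cv2.INTER_CUBIC))
z=np.load('w5.npz'); c={k:z[k] for k in z.files}; P=cloud(c,z['d'])
for u,v in [(258,305),(265,300),(375,300),(380,310),(265,255),(365,255),(262,330),(376,330),(200,60),(425,60),(300,340),(345,330)]: print(u,v,P[v,u].round(3))
```

```text
[386 237]
258 305 [0.551 0.29  0.051]
265 300 [0.552 0.288 0.046]
375 300 [0.568 0.248 0.046]
380 310 [0.569 0.248 0.055]
265 255 [0.561 0.295 0.025]
365 255 [0.579 0.254 0.024]
262 330 [0.551 0.286 0.065]
376 330 [0.566 0.25  0.066]
200 60 [0.626 0.345 0.03 ]
425 60 [0.659 0.267 0.031]
300 340 [0.511 0.26  0.   ]
345 330 [0.538 0.245 0.02 ]
```

View pics/s5.png

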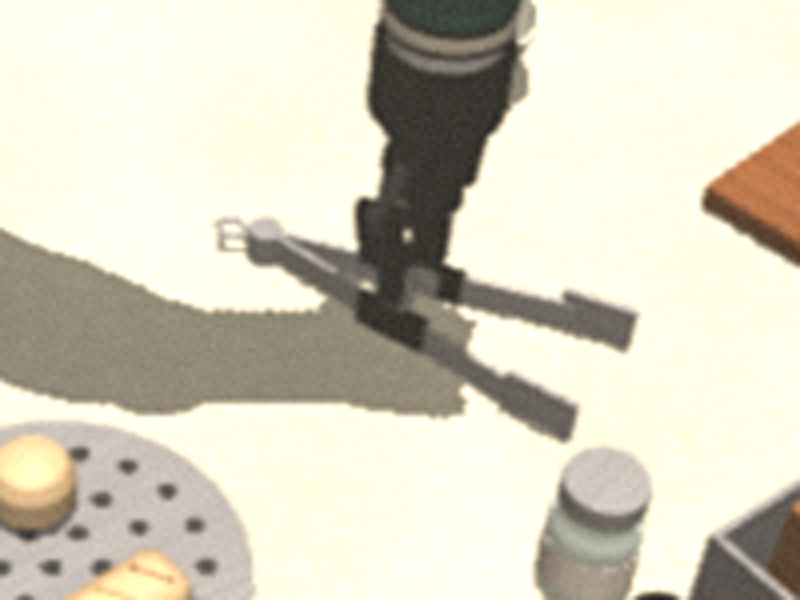

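Run:
```python
from h import *
for t in ['w3','w4','w5']:
    z=np.load(t+'.npz'); c={k:z[k] for k in z.files}; P=cloud(c,z['d'])
    R=np.array([[0,.921,.39],[0,.39,-.921],[-1,0,0]]); Q=(P-np.array([.5499,.2656,0]))@R*1000
    print(t)
    for v in range(240,381,10): print(v,[ (u,*Q[v,u].astype(int)) for u in ((215,205,425,435) if t=='w3' else (255,262,268,372,378,385))])
```

```text
w3
240 [(215, np.int64(-1), np.int64(21), np.int64(-52)), (205, np.int64(0), np.int64(21), np.int64(-58)), (425, np.int64(0), np.int64(21), np.int64(55)), (435, np.int64(0), np.int64(21), np.int64(61))]
250 [(215, np.int64(0), np.int64(16), np.int64(-53)), (205, np.int64(0), np.int64(15), np.int64(-59)), (425, np.int64(0), np.int64(16), np.int64(56)), (435, np.int64(-1), np.int64(16), np.int64(61))]
260 [(215, np.int64(0), np.int64(10), np.int64(-54)), (205, np.int64(0), np.int64(10), np.int64(-59)), (425, np.int64(0), np.int64(10), np.int64(56)), (435, np.int64(0), np.int64(10), np.int64(61))]
270 [(215, np.int64(-1), np.int64(5), np.int64(-54)), (205, np.int64(0), np.int64(4), np.int64(-60)), (425, np.int64(0), np.int64(4), np.int64(57)), (435, np.int64(0), np.int64(4), np.int64(62))]
280 [(215, np.int64(0), np.int64(0), np.int64(-55)), (205, np.int64(0), np.int64(-1), np.int64(-60)), (425, np.int64(-1), np.int64(0), np.int64(57)), (435, np.int64(-1), np.int64(0), np.int64(63))]
290 [(215, np.int64(0), np.int64(-6), np.int64(-55)), (205, np.int64(0), np.int64(-6), np.int64(-61)), (
[... 10364 characters left out ...]
4(-65), np.int64(-3), np.int64(22)), (385, np.int64(-93), np.int64(16), np.int64(18))]
370 [(255, np.int64(-96), np.int64(15), np.int64(-15)), (262, np.int64(-65), np.int64(-7), np.int64(-19)), (268, np.int64(0), np.int64(-58), np.int64(-28)), (372, np.int64(-63), np.int64(-9), np.int64(20)), (378, np.int64(-66), np.int64(-7), np.int64(22)), (385, np.int64(-97), np.int64(16), np.int64(17))]
380 [(255, np.int64(-101), np.int64(16), np.int64(-14)), (262, np.int64(0), np.int64(-65), np.int64(-32)), (268, np.int64(0), np.int64(-65), np.int64(-28)), (372, np.int64(0), np.int64(-65), np.int64(32)), (378, np.int64(-100), np.int64(16), np.int64(15)), (385, np.int64(-99), np.int64(15), np.int64(17))]
```

```bash
python3 - <<'E'
from h import *
for t,zt in [('wrist0',.2062),('w1',.2209),('w2',.0048),('w3',.0024),('w5',.0021)]:
    z=np.load(t+'.npz'); c={k:z[k] for k in z.files}; P=cloud(c,z['d'])
    E=c['extrinsics']; print(t,'cam z-tcp',E[2,3]-zt, [ (u,v,(P[v,u]).round(3)) for u,v in ((215,302),(425,302))], 'counter', P[200,150,2].round(4))
s=manip.state(); print(s['tcp_pos'],s['ft_force'])
E
python3 -c "
import workcell,inspect;print([n for n in dir(workcell.manip) if n[0]!='_'])"
```

```text
wrist0 cam z-tcp 0.16698901695526774 [(215, 302, array([ 0.158, -0.664,  0.247])), (425, 302, array([ 0.178, -0.748,  0.249]))] counter 0.0015
w1 cam z-tcp 0.167250822202156 [(215, 302, array([0.511, 0.297, 0.262])), (425, 302, array([0.546, 0.219, 0.263]))] counter 0.0014
w2 cam z-tcp 0.1671806507609547 [(215, 302, array([0.543, 0.296, 0.044])), (425, 302, array([0.577, 0.217, 0.048]))] counter 0.0005
w3 cam z-tcp 0.16714741884029624 [(215, 302, array([0.541, 0.307, 0.043])), (425, 302, array([0.575, 0.229, 0.045]))] counter 0.0003
w5 cam z-tcp 0.167138496747188 [(215, 302, array([0.516, 0.311, 0.001])), (425, 302, array([0.56 , 0.205, 0.   ]))] counter -0.0001
[0.54986764 0.26560564 0.00207493] [ 0.10345615 -0.12399471 -0.65369642]
['MotionError', 'calibration', 'finish_job', 'get_image', 'hold_point_z', 'state']
```

The fingers closed to about 39 mm without the tongs moving. The depth image shows the finger ends about 30 mm above the reported TCP height, so they shut above the pads. I'll reopen and go lower in small guarded steps, checking with the camera.

>>> {"method": "step_arm", "body": {
  "steps": [
    [0, 0, 0, 0, 0, 0, 80],
    [0, 0, 0, 0, 0, 0, 90],
    [0, 0, 0, 0, 0, 0, 90],
    [0, 0, 0, 0, 0, 0, 90],
    [0, 0, 0, 3, 0, 0, 90],
    [0, 0, 0, 3, 0, 0, 90],
    [0, 0, 0, 3, 0, 0, 90],
    [0, 0, 0, 3, 0, 0, 90],
    [0, 0, 0, 0, 0, 0, 90]
  ]
}}

```text
clock: 6.45
tcp_pos: [0.5494, 0.2654, -0.0105]
tool_rot: [0.909, 1.373, -0.911]
ft_force: [0.4, -0.7, -0.2]
opening: 0.9
```

```bash
python3 shot.py wrist w6
python3 - <<'E'
from h import *
z=np.load('w6.npz'); c={k:z[k] for k in z.files}; P=cloud(c,z['d'])
print([ (v,u,P[v,u,2].round(4)) for v in (292,296,300,304,310) for u in (205,215,225,228,410,418,425)])
E
```

```text
6.45 [ 0.5494  0.2654 -0.0105] open 0.9 F [ 0.4 -0.7 -0.2] q [-0.42  0.76 -0.14  1.98  0.24  0.42 -1.92]
[[-0.001  0.921  0.389]
 [-0.001  0.389 -0.921]
 [-1.    -0.001  0.   ]] heading 22.914357246266206
[(292, 205, np.float64(0.0002)), (292, 215, np.float64(0.0006)), (292, 225, np.float64(0.0)), (292, 228, np.float64(-0.0001)), (292, 410, np.float64(-0.0001)), (292, 418, np.float64(0.0009)), (292, 425, np.float64(-0.0007)), (296, 205, np.float64(0.0007)), (296, 215, np.float64(0.0295)), (296, 225, np.float64(0.0294)), (296, 228, np.float64(0.026)), (296, 410, np.float64(0.0257)), (296, 418, np.float64(0.0305)), (296, 425, np.float64(0.0285)), (300, 205, np.float64(0.0009)), (300, 215, np.float64(0.0327)), (300, 225, np.float64(0.0307)), (300, 228, np.float64(0.0258)), (300, 410, np.float64(0.026)), (300, 418, np.float64(0.0336)), (300, 425, np.float64(0.0326)), (304, 205, np.float64(0.0355)), (304, 215, np.float64(0.0366)), (304, 225, np.float64(0.0309)), (304, 228, np.float64(0.0266)), (304, 410, np.float64(0.027)), (304, 418, np.float64(0.0358)), (304, 425, np.float64(0.0365)), (310, 205, np.float64(0.0401)), (310, 215, np.float64(0.0419)), (310, 225, np.float64(0.0311)), (310, 228, np.float64(0.0273)), (310, 410, np.float64(0.0276)), (310, 418, np.float64(0.0372)), (310, 425, np.float64(0.0414))]
```

View pics/w6.png

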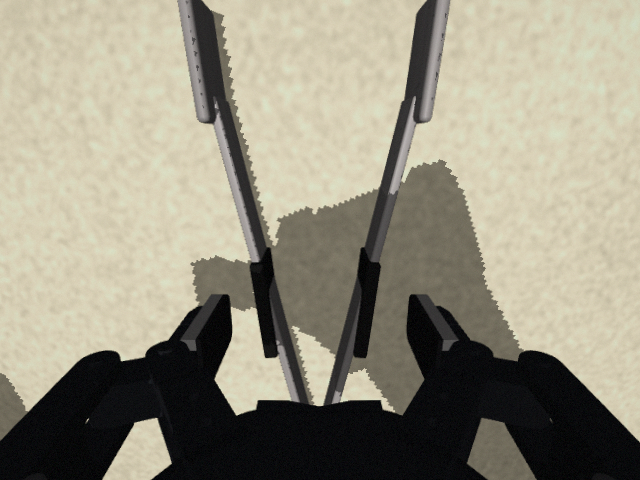

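>>> {"method": "step_arm", "body": {
  "steps": [
    [0, 0, 0, 3, 0, 0, 90],
    [0, 0, 0, 3, 0, 0, 90],
    [0, 0, 0, 3, 0, 0, 90],
    [0, 0, 0, 3, 0, 0, 90],
    [0, 0, 0, 0, 0, 0, 80],
    [0, 0, 0, 0, 0, 0, 70],
    [0, 0, 0, 0, 0, 0, 64],
    [0, 0, 0, 0, 0, 0, 64]
  ]
}}

```text
clock: 7.3
tcp_pos: [0.5499, 0.2658, -0.0218]
tool_rot: [0.91, 1.372, -0.909]
ft_force: [-0.1, 0.6, -0.7]
opening: 0.641
```

```bash
python3 shot.py wrist w7
python3 - <<'E'
from h import *
z=np.load('w7.npz'); c={k:z[k] for k in z.files}; P=cloud(c,z['d'])
for v in range(280,310,3): print(v,[ (u,P[v,u,2].round(4)) for u in (240,245,250,255,260,265,375,380,385,390,395)])
E
```

```text
7.3 [ 0.5499  0.2658 -0.0218] open 0.641 F [-0.1  0.6 -0.7] q [-0.43  0.77 -0.14  1.98  0.24  0.4  -1.92]
[[ 0.     0.921  0.389]
 [ 0.     0.389 -0.921]
 [-1.     0.    -0.   ]] heading 22.919725604628216
280 [(240, np.float64(0.0004)), (245, np.float64(-0.0005)), (250, np.float64(0.024)), (255, np.float64(0.0246)), (260, np.float64(0.0228)), (265, np.float64(0.0155)), (375, np.float64(0.0238)), (380, np.float64(0.0244)), (385, np.float64(0.0236)), (390, np.float64(0.0003)), (395, np.float64(0.0003))]
283 [(240, np.float64(-0.0004)), (245, np.float64(0.0002)), (250, np.float64(0.0246)), (255, np.float64(0.0248)), (260, np.float64(0.024)), (265, np.float64(0.017)), (375, np.float64(0.0249)), (380, np.float64(0.0244)), (385, np.float64(0.0234)), (390, np.float64(0.0002)), (395, np.float64(0.0012))]
286 [(240, np.float64(0.0004)), (245, np.float64(0.0002)), (250, np.float64(0.0238)), (255, np.float64(0.0241)), (260, np.float64(0.0244)), (265, np.float64(0.0179)), (375, np.float64(0.025)), (380, np.float64(0.0248)), (385, np.float64(0.025)), (390, np.float64(0.0005)), (395, np.float64(0
[... 1416 characters left out ...]
loat64(0.0233)), (385, np.float64(0.0175)), (390, np.float64(0.0228)), (395, np.float64(0.023))]
304 [(240, np.float64(0.0253)), (245, np.float64(0.0261)), (250, np.float64(0.0235)), (255, np.float64(0.0245)), (260, np.float64(0.0238)), (265, np.float64(0.0234)), (375, np.float64(0.0247)), (380, np.float64(0.0247)), (385, np.float64(0.0184)), (390, np.float64(0.0253)), (395, np.float64(0.0255))]
307 [(240, np.float64(0.0276)), (245, np.float64(0.0274)), (250, np.float64(0.0242)), (255, np.float64(0.0243)), (260, np.float64(0.0249)), (265, np.float64(0.0244)), (375, np.float64(0.0239)), (380, np.float64(0.0254)), (385, np.float64(0.0195)), (390, np.float64(0.0278)), (395, np.float64(0.0284))]
```

View pics/w7.png

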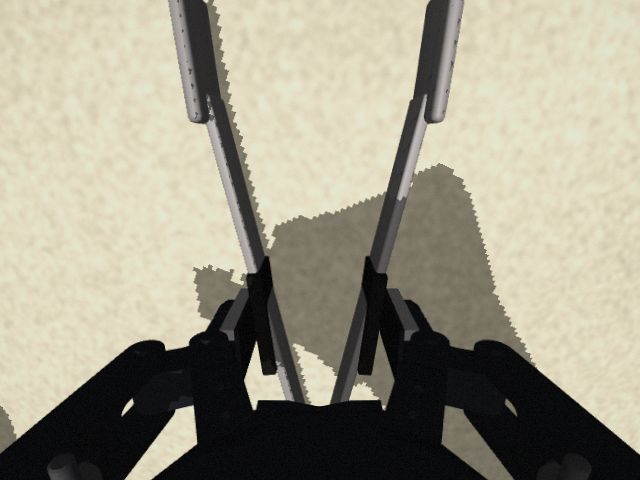

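Fingers are now outside both pads with their ends at about z=11 mm, so they overlap the pads. Closing.

>>> {"method": "step_arm", "body": {
  "steps": [
    [0, 0, 0, 2, 0, 0, 62],
    [0, 0, 0, 0, 0, 0, 58],
    [0, 0, 0, 0, 0, 0, 55],
    [0, 0, 0, 0, 0, 0, 52],
    [0, 0, 0, 0, 0, 0, 51],
    [0, 0, 0, 0, 0, 0, 51],
    [0, 0, 0, 0, 0, 0, 51]
  ]
}}

```text
clock: 8.05
tcp_pos: [0.5508, 0.2657, -0.0231]
tool_rot: [0.911, 1.371, -0.909]
ft_force: [-0.5, -0.6, 6.3]
opening: 0.508
```

```bash
python3 shot.py wrist w8
```

```text
8.05 [ 0.5508  0.2657 -0.0231] open 0.508 F [-0.5 -0.6  6.3] q [-0.43  0.78 -0.13  1.98  0.24  0.4  -1.92]
[[ 0.002  0.921  0.389]
 [ 0.     0.389 -0.921]
 [-1.     0.002  0.   ]] heading 22.871455669798877
```

View pics/w8.png

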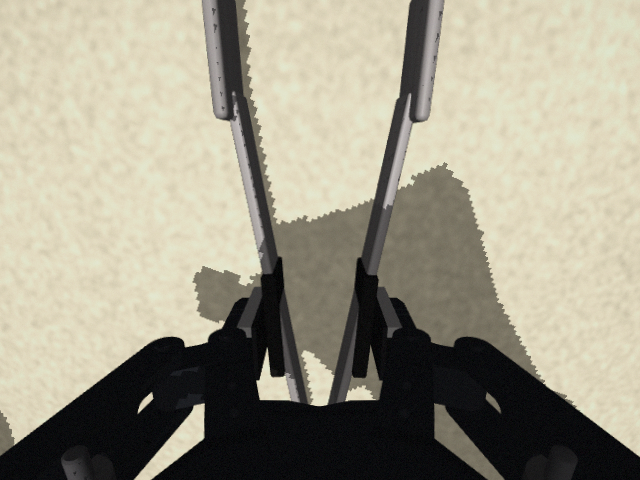

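>>> {"method": "step_arm", "body": {
  "steps": [
    [0, 0, 0, -4, 0, 0, 50],
    [0, 0, 0, -8, 0, 0, 50],
    [0, 0, 0, -15, 0, 0, 50],
    [0, 0, 0, -20, 0, 0, 50],
    [0, 0, 0, -25, 0, 0, 50],
    [0, 0, 0, -25, 0, 0, 50],
    [0, 0, 0, -25, 0, 0, 50],
    [0, 0, 0, -10, 0, 0, 50],
    [0, 0, 0, 0, 0, 0, 50],
    [0, 0, 0, 0, 0, 0, 50]
  ]
}}

```text
clock: 9.1
tcp_pos: [0.5493, 0.2652, 0.1077]
tool_rot: [0.909, 1.373, -0.911]
ft_force: [0.7, -0.2, -1.5]
opening: 0.506
```

```bash
python3 shot.py wrist w9
```

```text
9.1 [0.5493 0.2652 0.1077] open 0.506 F [ 0.7 -0.2 -1.5] q [-0.38  0.58 -0.2   1.94  0.19  0.64 -1.87]
[[-0.001  0.921  0.389]
 [-0.001  0.389 -0.921]
 [-1.    -0.001  0.   ]] heading 22.90597818102629
```

View pics/w9.png

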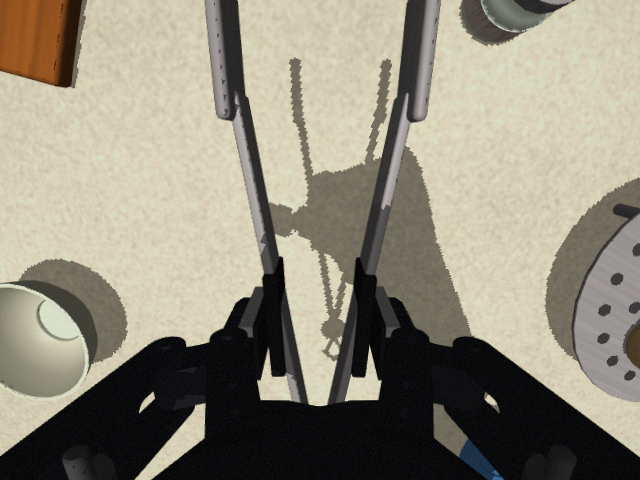

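>>> {"method": "step_arm", "body": {
  "steps": [
    [0, 0, 0, 0, -20, 27, 50],
    [0, 0, 0, 0, -25, 34, 50],
    [0, 0, 0, 0, -25, 34, 50],
    [0, 0, 0, 0, -25, 34, 50],
    [0, 0, 0, 0, -25, 34, 50],
    [0, 0, 0, 0, -25, 34, 50],
    [0, 0, 0, 0, -27, 34, 50],
    [5, 0, 0, 0, 0, 0, 50],
    [6, 0, 0, 0, 0, 0, 50],
    [6, 0, 0, 0, 0, 0, 50],
    [6, 0, 0, 0, 0, 0, 50],
    [0, 0, 0, 0, 0, 0, 50],
    [0, 0, 0, 0, 0, 0, 50]
  ]
}}

```text
clock: 10.45
tcp_pos: [0.4807, -0.014, 0.1073]
tool_rot: [1.207, 1.211, -1.21]
ft_force: [0.3, -0.2, -2.1]
opening: 0.498
```

```bash
python3 shot.py wrist w10; python3 shot.py scene s10;python3 shot.py top t10
```

```text
10.45 [ 0.4807 -0.014   0.1073] open 0.498 F [ 0.3 -0.2 -2.1] q [ 0.02  0.45 -0.11  2.22  0.11  0.47 -1.75]
[[-0.002  1.     0.001]
 [-0.     0.001 -1.   ]
 [-1.    -0.002  0.   ]] heading 0.055490083993756864
10.5 [ 0.4809 -0.014   0.1075] open 0.496 F [ 1.  -0.3 -0.9] q [ 0.02  0.45 -0.12  2.22  0.11  0.47 -1.75]
[[-0.001  1.     0.001]
 [-0.     0.001 -1.   ]
 [-1.    -0.001  0.   ]] heading 0.03284330935492523
10.55 [ 0.481  -0.014   0.1076] open 0.501 F [-0.1  0.6 -1. ] q [ 0.02  0.45 -0.12  2.22  0.11  0.47 -1.75]
[[-0.001  1.     0.   ]
 [ 0.     0.    -1.   ]
 [-1.    -0.001 -0.   ]] heading 0.008762301820062438
```

View pics/w10.png

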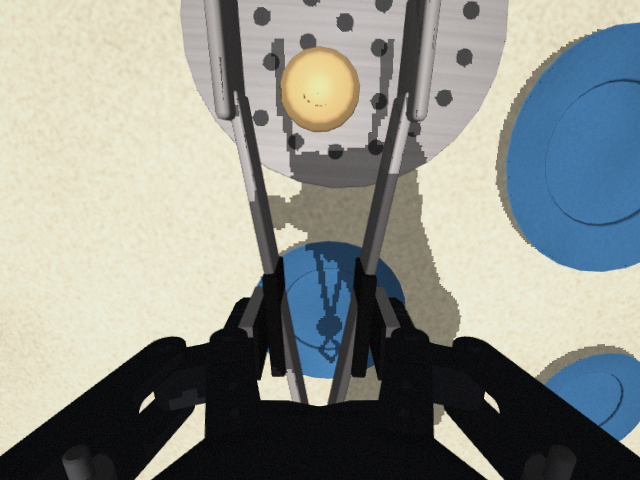

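View pics/s10.png

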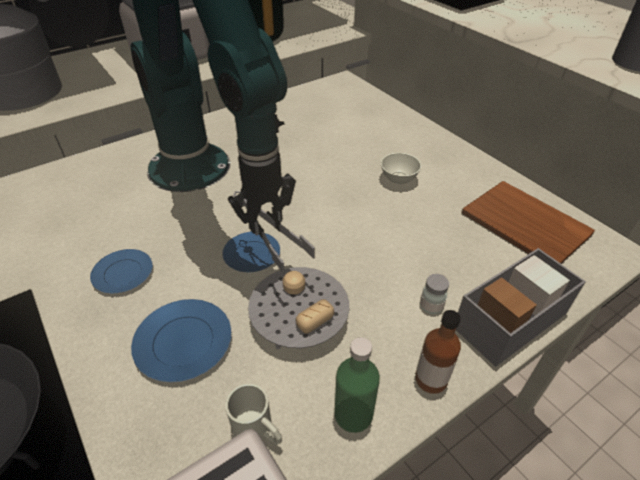

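Bun is at (320,88) between the open paddles in the wrist view. Next I'll measure the bun and the paddles in tool coordinates.

Run:
```python
from h import *
z=np.load('w10.npz'); c={k:z[k] for k in z.files}; P=cloud(c,z['d']); im=z['im']
T=np.array([.481,-.014,0])
hsv=cv2.cvtColor(im,cv2.COLOR_BGR2HSV); m=cv2.inRange(hsv,(8,90,80),(32,255,255)); m[160:]=0
k=max(cv2.findContours(m,cv2.RETR_EXTERNAL,cv2.CHAIN_APPROX_NONE)[0],key=cv2.contourArea)
for h in(.06,.067): w=cast(c,k.reshape(-1,2),h); print('bun',h,cv2.minEnclosingCircle(w[:,:2].astype(np.float32)))
q=P[m>0]; q=q[q[:,2]>.05]; print('cloud',q.min(0).round(4),q.max(0).round(4))
q=P[(P[...,2]>.03)&(P[...,2]<.055)&(hsv[...,1]<60)]; e=q[(abs(q[:,2]-.045)<.004)]
(cx,cy),r=cv2.minEnclosingCircle(e[:,:2].astype(np.float32)); print('rack med z',np.median(e[:,2]),'minx',np.percentile(e[:,0],.5))
# tongs
for n,sl in dict(L=(slice(0,125),slice(195,250)),R=(slice(0,125),slice(400,445)),padL=(slice(255,380),slice(262,285)),padR=(slice(255,380),slice(355,378))).items():
    q=P[sl].reshape(-1,3)-T; q=q[(q[:,2]>.12)&(q[:,2]<.2)]
    if n[0]=='p': q=q[q[:,2]<.163]
    print(n,len(q),'x',np.percentile(q[:,0],[1,99]).round(4),'y',np.percentile(q[:,1],[1,50,99]).round(4),'z',np.percentile(q[:,2],[1,50,99]).round(4))
    if n[0]!='p':
        for v in (5,60,115): 
            r=P[v,sl[1]]-T; r=r[(r[:,2]>.12)]; print('  row',v,'x',r[:,0].mean().round(4),'y',r[:,1].min().round(4),r[:,1].max().round(4),'ztop',r[:,2].max().round(4),'zmin',r[:,2].min().round(4))
```

```text
bun 0.06 ((0.5807336568832397, -0.015687672421336174), 0.02344825491309166)
bun 0.067 ((0.5798600912094116, -0.015674401074647903), 0.02268562838435173)
cloud [ 0.554  -0.0379  0.0646] [0.6019 0.0064 0.2743]
rack med z 0.045403835202513496 minx 0.5243806927261176
L 4035 x [0.078  0.1183] y [0.0249 0.0282 0.0325] z [0.1334 0.1573 0.1618]
  row 5 x 0.1135 y 0.0281 0.033 ztop 0.1618 zmin 0.1334
  row 60 x 0.0975 y 0.0275 0.0327 ztop 0.1619 zmin 0.1327
  row 115 x 0.0802 y 0.025 0.0311 ztop 0.1613 zmin 0.1362
R 3886 x [0.0782 0.1182] y [-0.0369 -0.0327 -0.0296] z [0.1337 0.1582 0.1617]
  row 5 x 0.1136 y -0.0371 -0.0328 ztop 0.1611 zmin 0.1356
  row 60 x 0.0974 y -0.0366 -0.0316 ztop 0.1615 zmin 0.1345
  row 115 x 0.0801 y -0.0358 -0.0291 ztop 0.1609 zmin 0.1507
padL 2533 x [-0.0223  0.0288] y [0.0129 0.0165 0.0209] z [0.1336 0.1541 0.1615]
padR 2444 x [-0.0224  0.029 ] y [-0.0247 -0.0197 -0.0162] z [0.1348 0.1542 0.1621]
```

Paddle centre is about 99.5 mm ahead of the TCP and offset -2 mm laterally. That puts the pinch point at (0.5805,-0.016) and the bun at (0.580,-0.0155), so they are aligned. The tongs' underside is at 0.1315, so I'll descend 80 mm.

>>> {"method": "step_arm", "body": {
  "steps": [
    [0, 0, 0, 12, 0, 0, 50],
    [0, 0, 0, 18, 0, 0, 50],
    [0, 0, 0, 18, 0, 0, 50],
    [0, 0, 0, 14, 0, 0, 50],
    [0, 0, 0, 9, 0, 0, 50],
    [0, 0, 0, 6, 0, 0, 50],
    [0, 0, 0, 3, 0, 0, 50],
    [0, 0, 0, 0, 0, 0, 50],
    [0, 0, 0, 0, 0, 0, 50]
  ]
}}

```text
clock: 11.5
tcp_pos: [0.4817, -0.0141, 0.0284]
tool_rot: [1.211, 1.208, -1.21]
ft_force: [0.5, 0.2, -1.2]
opening: 0.503
```

```bash
python3 shot.py wrist w11; python3 shot.py scene s11
python3 - <<'E'
from h import *
z=np.load('w11.npz'); c={k:z[k] for k in z.files}; P=cloud(c,z['d'])
for a,b in ((195,250),(400,445)):
    q=P[0:110,a:b].reshape(-1,3); q=q[q[:,2]>.052]; print(np.percentile(q,[1,50,99],axis=0).round(4))
z=np.load('s11.npz');a=z['im'][180:330,200:400]; cv2.imwrite('pics/s11c.png',cv2.resize(np.clip(a*1.5,0,255).astype(np.uint8),None,fx=4,fy=4,interpolation=cv2.INTER_CUBIC))
E
```

```text
11.5 [ 0.4817 -0.0141  0.0284] open 0.503 F [ 0.5  0.2 -1.2] q [-0.01  0.6  -0.07  2.26  0.15  0.28 -1.78]
[[ 0.001  1.    -0.002]
 [ 0.    -0.002 -1.   ]
 [-1.     0.001 -0.   ]] heading -0.0916805899187306
11.55 [ 0.4818 -0.0141  0.0285] open 0.5 F [-0.6 -0.4 -1.9] q [-0.01  0.6  -0.07  2.26  0.15  0.28 -1.78]
[[ 0.001  1.    -0.002]
 [ 0.    -0.002 -1.   ]
 [-1.     0.001 -0.   ]] heading -0.08738305521729722
[[0.5639 0.0113 0.0546]
 [0.5809 0.0139 0.0795]
 [0.6004 0.0181 0.0834]]
[[ 0.5638 -0.0514  0.0551]
 [ 0.5814 -0.0471  0.0796]
 [ 0.6003 -0.0441  0.0833]]
```

View pics/w11.png

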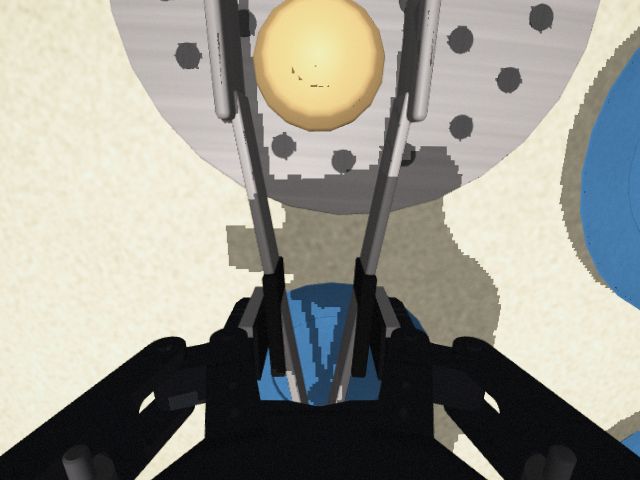

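View pics/s11c.png

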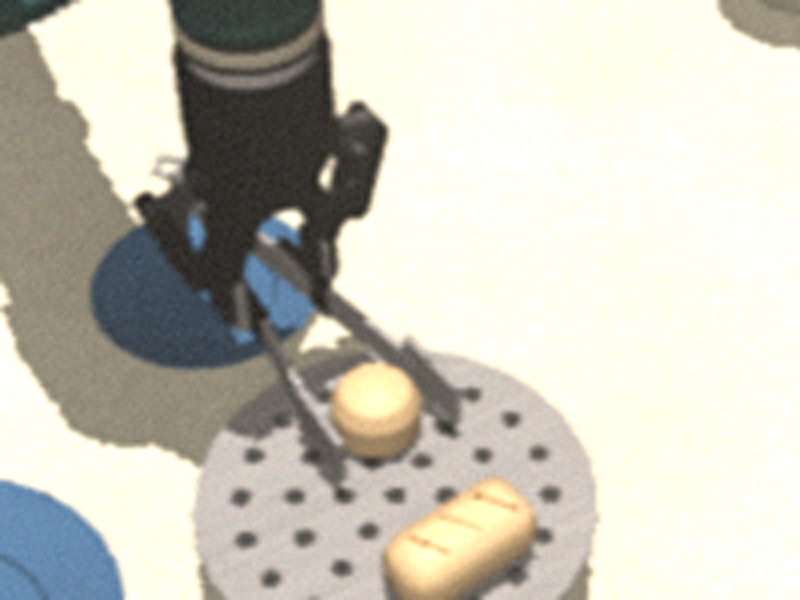

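The paddles straddle the bun, tops at z about 0.083. I'll lower 1.5 mm more and close.

>>> {"method": "step_arm", "body": {
  "steps": [
    [0, 0, 0, 1.5, 0, 0, 50],
    [0, 0, 0, 0, 0, 0, 47],
    [0, 0, 0, 0, 0, 0, 44],
    [0, 0, 0, 0, 0, 0, 41],
    [0, 0, 0, 0, 0, 0, 38],
    [0, 0, 0, 0, 0, 0, 34],
    [0, 0, 0, 0, 0, 0, 30],
    [0, 0, 0, 0, 0, 0, 30],
    [0, 0, 0, 0, 0, 0, 30],
    [0, 0, 0, 0, 0, 0, 30]
  ],
  "squeeze": 35
}}

```text
clock: 12.6
tcp_pos: [0.4814, -0.0141, 0.0266]
tool_rot: [1.21, 1.208, -1.21]
ft_force: [0.2, 0.4, 0.6]
opening: 0.401
```

```bash
python3 shot.py wrist w12
```

```text
12.6 [ 0.4814 -0.0141  0.0266] open 0.401 F [0.2 0.4 0.6] q [-0.01  0.61 -0.07  2.26  0.15  0.28 -1.78]
[[ 0.     1.    -0.002]
 [-0.    -0.002 -1.   ]
 [-1.     0.     0.   ]] heading -0.09272998318487692
```

View pics/w12.png

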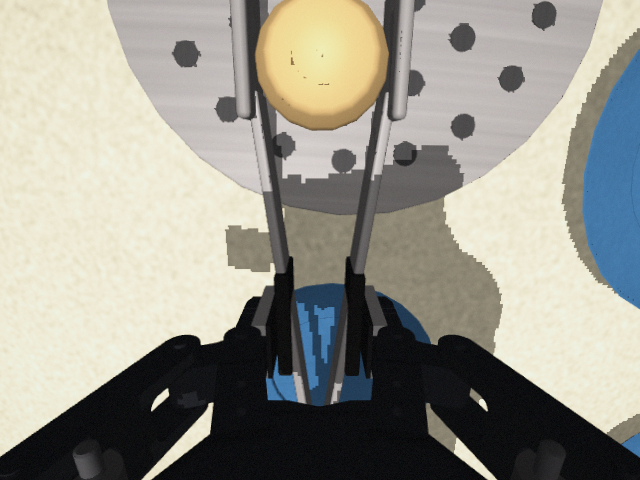

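Pinched: the fingers stalled at 0.401 (34 mm) and the paddles touch both sides of the bun at u=256 and u=388. Lifting slowly.

>>> {"method": "step_arm", "body": {
  "steps": [
    [0, 0, 0, -2, 0, 0, 30],
    [0, 0, 0, -4, 0, 0, 30],
    [0, 0, 0, -6, 0, 0, 30],
    [0, 0, 0, -8, 0, 0, 30],
    [0, 0, 0, -10, 0, 0, 30],
    [0, 0, 0, -12, 0, 0, 30],
    [0, 0, 0, -15, 0, 0, 30],
    [0, 0, 0, -18, 0, 0, 30],
    [0, 0, 0, -18, 0, 0, 30],
    [0, 0, 0, -18, 0, 0, 30],
    [0, 0, 0, -10, 0, 0, 30],
    [0, 0, 0, -4, 0, 0, 30],
    [0, 0, 0, 0, 0, 0, 30],
    [0, 0, 0, 0, 0, 0, 30]
  ]
}}

```text
clock: 14.05
tcp_pos: [0.4808, -0.0142, 0.1511]
tool_rot: [1.21, 1.209, -1.211]
ft_force: [0.5, -0.5, -2.8]
opening: 0.402
```

```bash
python3 shot.py wrist w13;  python3 shot.py scene s13
```

```text
14.05 [ 0.4808 -0.0142  0.1511] open 0.402 F [ 0.5 -0.5 -2.8] q [ 0.04  0.38 -0.13  2.19  0.09  0.58 -1.73]
[[-0.001  1.    -0.002]
 [-0.    -0.002 -1.   ]
 [-1.    -0.001  0.   ]] heading -0.08953446722304897
14.1 [ 0.4807 -0.0142  0.1509] open 0.402 F [ 0.6  0.  -1.8] q [ 0.04  0.38 -0.13  2.19  0.09  0.58 -1.73]
[[-0.002  1.    -0.002]
 [-0.    -0.002 -1.   ]
 [-1.    -0.002  0.   ]] heading -0.08885097060993426
```

View pics/w13.png

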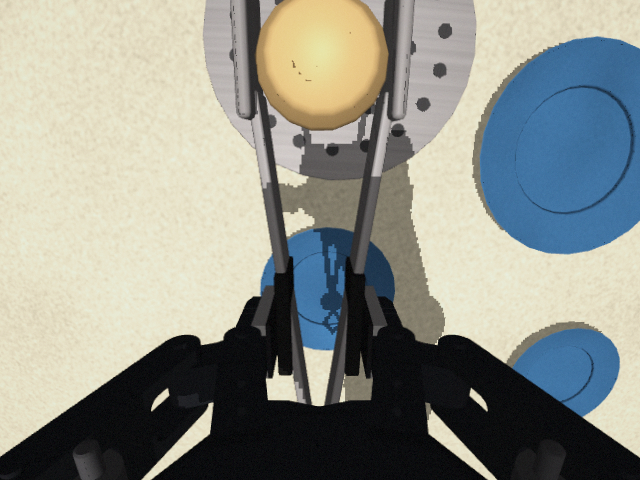

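View pics/s13.png

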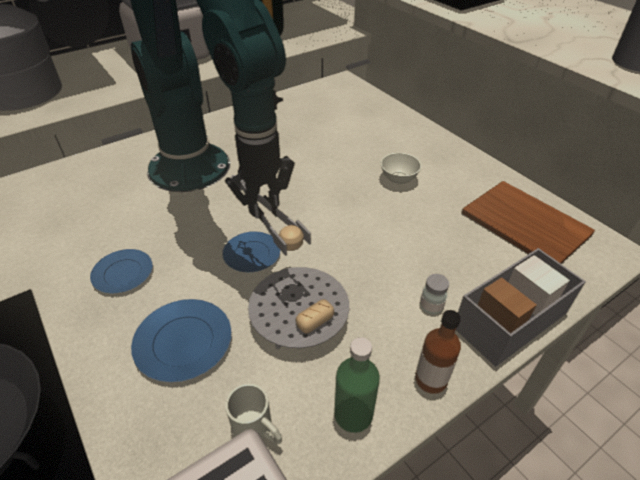

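The bun is lifted, and the roll stays on the rack. Carrying it to the big plate.

>>> {"method": "step_arm", "body": {
  "steps": [
    [0, 0, 0, 0, -1, 6, 30],
    [0, 0, 0, 0, -2, 12, 30],
    [0, 0, 0, 0, -3, 18, 30],
    [0, 0, 0, 0, -4, 24, 30],
    [0, 0, 0, 0, -4, 26, 30],
    [0, 0, 0, 0, -4, 26, 30],
    [0, 0, 0, 0, -4, 26, 30],
    [0, 0, 0, 0, -4, 26, 30],
    [0, 0, 0, 0, -4, 24, 30],
    [0, 0, 0, 0, -3, 20, 30],
    [0, 0, 0, 0, -2, 14, 30],
    [0, 0, 0, 0, -1, 8, 30],
    [0, 0, 0, 0, 0, 2.5, 30],
    [0, 0, 0, 0, 0, 0, 30],
    [0, 0, 0, 0, 0, 0, 30],
    [0, 0, 0, 0, 0, 0, 30],
    [0, 0, 0, 0, 0, 0, 30]
  ]
}}

```text
clock: 15.85
tcp_pos: [0.4452, -0.2458, 0.1516]
tool_rot: [1.209, 1.209, -1.209]
ft_force: [-0.2, 0.6, -2.3]
opening: 0.401
```

```bash
python3 shot.py wrist w14;  python3 shot.py scene s14; python3 shot.py top t14
python3 - <<'E'
from h import *
z=np.load('w14.npz'); c={k:z[k] for k in z.files}; P=cloud(c,z['d']); hsv=cv2.cvtColor(z['im'],cv2.COLOR_BGR2HSV)
m=cv2.inRange(hsv,(8,90,80),(32,255,255)); m[160:]=0
q=P[m>0]; print('bun',np.percentile(q,[1,50,99],axis=0).round(4))
z=np.load('t14.npz'); c={k:z[k] for k in z.files}; hsv=cv2.cvtColor(z['im'],cv2.COLOR_BGR2HSV)
m=cv2.inRange(hsv,(95,80,20),(125,255,255))
for k in cv2.findContours(m,cv2.RETR_EXTERNAL,cv2.CHAIN_APPROX_NONE)[0]:
    if cv2.contourArea(k)>500:
        w=cast(c,cv2.convexHull(k).reshape(-1,2),0.016); print('plate',cv2.minEnclosingCircle(w[:,:2].astype(np.float32)))
print(manip.state()['qd'].round(3))
E
```

```text
15.85 [ 0.4452 -0.2458  0.1516] open 0.401 F [-0.2  0.6 -2.3] q [ 0.51  0.41 -0.12  2.14  0.08  0.6  -1.24]
[[ 0.  1. -0.]
 [ 0. -0. -1.]
 [-1.  0. -0.]] heading -0.003850172055401718
15.9 [ 0.4452 -0.2459  0.1516] open 0.401 F [-0.2  0.2 -1.7] q [ 0.51  0.41 -0.12  2.14  0.08  0.6  -1.24]
[[ 0.  1. -0.]
 [ 0. -0. -1.]
 [-1.  0. -0.]] heading -0.022608146700457594
15.95 [ 0.4451 -0.2461  0.1516] open 0.404 F [-0.1 -0.2 -1.8] q [ 0.51  0.41 -0.12  2.14  0.08  0.6  -1.24]
[[-0.     1.    -0.001]
 [ 0.    -0.001 -1.   ]
 [-1.    -0.    -0.   ]] heading -0.037752013731689286
bun [[ 0.5219 -0.2687  0.1917]
 [ 0.5404 -0.2483  0.202 ]
 [ 0.5588 -0.2272  0.2061]]
plate ((0.2992318570613861, -0.2864396274089813), 0.06454817950725555)
plate ((0.40902310609817505, -0.022402431815862656), 0.06360593438148499)
plate ((0.5437513589859009, -0.24885909259319305), 0.0930892825126648)
[ 0.003  0.     0.001  0.     0.    -0.001  0.001]
```

View pics/w14.png

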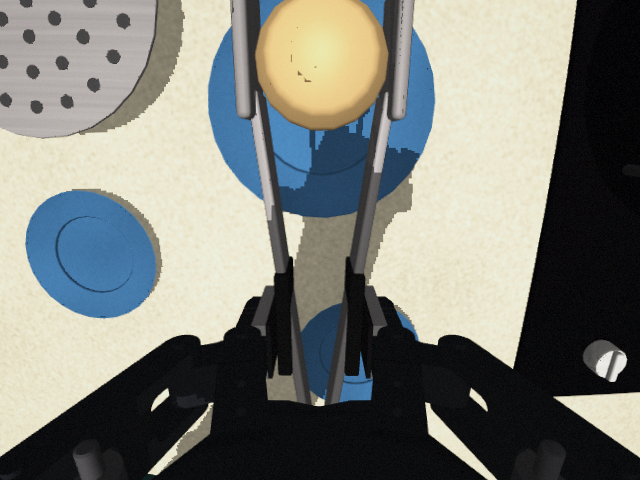

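View pics/s14.png

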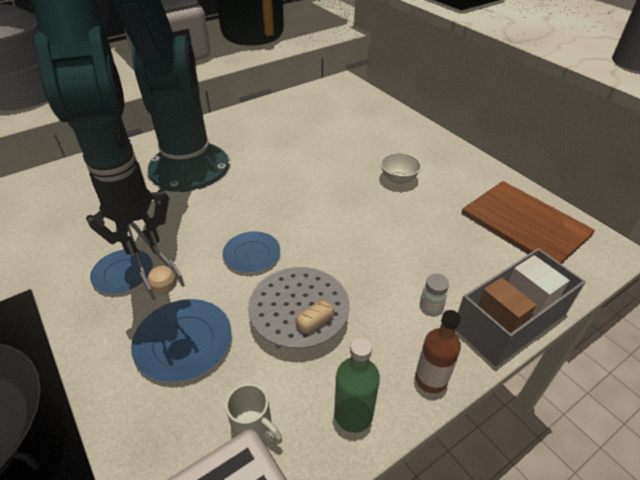

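View pics/t14.png

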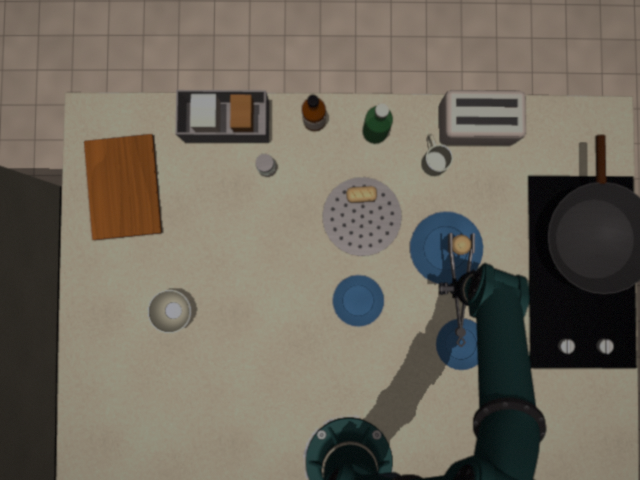

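The bun centre is about (0.543,-0.248) with its underside near 0.17 m. The plate centre is (0.544,-0.249), and the arm is still. Handing in.

```bash
python3 -c "
from workcell import manip
print(manip.finish_job())"
```

```text
the job is handed in; nothing more can be done
None
```

I picked up the tongs, pinched the round bun on the rack with them, lifted it off and carried it over the middle of the largest plate. The job was handed in at about 16 s with the bun still held; `finish_job` gives no verdict.

**Last checks, just before handing in:**
- **Position:** the bun was at about (0.543, -0.248) with its underside near 0.17 m. The plate's centre measured (0.544, -0.249), less than 1 mm from where it started.
- **Grip:** the opening was steady at about 0.40 (34 mm), which matches closed on the bun, and the arm was at rest.
- **Other items:** the long roll, rack, jar, mug and bowl look unmoved in the top view.

**What disagreed:** the finger ends sit about 27 mm farther back than the stated tool point, beyond the 13 mm swing when open. My first close therefore shut above the tongs' pads, without touching the tongs. I reopened, went about 25 mm lower using the depth images, and the second grip held. I also had to correct an aim that was 11 mm off to the side, because it was computed before the arm had settled.

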